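# Scoop the grinding balls into the jar

## Task

Pick up the blue scoop, scoop the four white grinding balls out of the metal tray and tip all of them into the open steel jar, without touching the balls with the fingers. Then stand the empty scoop back on the worktop on its flat bottom and let go. Leave the jar standing where it is and do not disturb the other things on the bench.

Things in the scene. Friction and masses are not known exactly. Their poses are not given: they have to be found in the camera images.
- scoop: Loose blue scoop, 0.12 kg. Blade 80 long (x -40 to +40), flat bottom 28 wide, sides leaning out at 50 deg to 72 wide at 26 high, sheet 2 thick, back wall, open front. Black handle bar 16 wide, 22 high, x -50 to -132, on a steel neck at the back. Origin: centre of the blade's underside; x to the open front, z up. Stands by itself on its bottom, handle level, its centreline 72 up.
- scoop_grip (a point): Middle of the grip on the black handle bar: 70 mm behind the scoop's origin and 72 mm above its underside. Flat vertical sides 16 mm apart (pressing or jamming the blade hard can make the handle swivel between the fingers), long axis along the scoop's x.
- scoop_nose (a point): Middle of the scoop's front lower edge, on the underside, 40 mm ahead of the scoop's origin.
- ball_tray: Bare-metal trough screwed to the worktop. Flat floor 193 long (x -100 to +93), 36 wide, 4 above the worktop; sides lean out at 50 deg from level, the +x end wall at 70 deg; the -x wall is upright, 4 thick; rims 45 high. Outside x -104 to +111, 112 wide. Origin: worktop height, mid-floor. Balls lie in the +x half; the -x half, nearer the robot, is empty, with room to set down the scoop.
- tray_far (a point): Foot of the +x (far, leaning) end wall, at floor height, in the middle of the tray's width.
- jar: Open round steel grinding jar, loose, about 0.6 kg, outer diameter 100, inner diameter 90, height 60, inner floor 6 above its underside. Origin: centre of the underside, z up.
- jar_mouth (a point): Centre of the jar's mouth, at rim height, 60 above the worktop.
- ball_0_center (a point): Centre of one of four alike white ceramic grinding balls, 20 mm diameter, about 25 g, polished, slippery, rolling easily. At the start on the tray's floor.
- ball_1_center (a point): Centre of one of four alike white ceramic grinding balls, 20 mm diameter, about 25 g, polished, slippery, rolling easily. At the start on the tray's floor.
- ball_2_center (a point): Centre of one of four alike white ceramic grinding balls, 20 mm diameter, about 25 g, polished, slippery, rolling easily. At the start on the tray's floor.
- ball_3_center (a point): Centre of one of four alike white ceramic grinding balls, 20 mm diameter, about 25 g, polished, slippery, rolling easily. At the start on the tray's floor.
- incubator_corner (a point): Upright front left edge (within about 20 mm) of the tall fixed cream incubator cabinet, which starts here and extends to the right (-y) and away from the robot, at all working heights. Keep the scoop and gripper clear when swinging past: draw the scoop in towards the robot first.
- specimen_cup_0: Bystander: specimen cup with orange lid, 65 diameter, 68 high, origin at the underside.
- specimen_cup_1: Bystander: specimen cup with white lid, 65 diameter, 68 high, origin at the underside.
- petri: Bystander: small red culture dish with lid, 59 diameter, 15 high, origin at the underside.
- the_hand_tally: Bystander: metal hand tally counter, 76 x 56 x 20, origin at the underside.

How it is judged:
On the way, in this order (a step that is already met when the one before it is completed fails the run):
1. at least one ball lies in the scoop and is lifted out of the tray in it (height (world z) of scoop above 0.06 m and ((x of ball_0_center in the frame of scoop between -0.04 and 0.042 m and y of ball_0_center in the frame of scoop between -0.03 and 0.03 m and z of ball_0_center in the frame of scoop between 0 and 0.035 m) or (x of ball_1_center in the frame of scoop between -0.04 and 0.042 m and y of ball_1_center in the frame of scoop between -0.03 and 0.03 m and z of ball_1_center in the frame of scoop between 0 and 0.035 m) or (x of ball_2_center in the frame of scoop between -0.04 and 0.042 m and y of ball_2_center in the frame of scoop between -0.03 and 0.03 m and z of ball_2_center in the frame of scoop between 0 and 0.035 m) or (x of ball_3_center in the frame of scoop between -0.04 and 0.042 m and y of ball_3_center in the frame of scoop between -0.03 and 0.03 m and z of ball_3_center in the frame of scoop between 0 and 0.035 m))), for 0.2 s.
2. all four balls are inside the jar (horizontal distance between each of ball_0_center, ball_1_center, ball_2_center, ball_3_center and jar_mouth below 0.045 m and z of ball_0_center in the frame of jar between 0 and 0.055 m and z of ball_1_center in the frame of jar between 0 and 0.055 m and z of ball_2_center in the frame of jar between 0 and 0.055 m and z of ball_3_center in the frame of jar between 0 and 0.055 m), for 0.2 s.
At the end, for the whole second after the job is handed in: All four balls are inside the jar (centres below the rim); the scoop stands released and still on the worktop, outside the tray, on its flat bottom (underside within 10 mm of the worktop, tilted less than 0.12 rad); the jar stands upright and still (tilted less than 0.1 rad) (all of step 2 and height (world z) of scoop between -0.005 and 0.01 m and angle between scoop's own z axis and vertical below 0.12 rad and horizontal distance between scoop and ball_tray above 0.08 m and linear speed of each of scoop, jar below 0.02 m/s and angle between jar's own z axis and vertical below 0.1 rad); the robot touches nothing.
It fails at once if the fingers touch a ball (contact force between the fingers and ball_0 above 0.3 N or contact force between the fingers and ball_1 above 0.3 N or contact force between the fingers and ball_2 above 0.3 N or contact force between the fingers and ball_3 above 0.3 N).
It fails at once if the jar is shifted more than 40 mm or tipped more than 0.3 rad (distance of jar from where it was at the start of the episode above 0.04 m or angle between jar's own z axis and vertical above 0.3 rad).
It fails at once if a bystander (cup, dish or tally counter) is moved more than 30 mm (distance of any of specimen_cup_0, specimen_cup_1, petri, the_hand_tally from where it was at the start of the episode above 0.03 m).
It also fails if it takes over 58 s, if anything falls off the work surface, if the arm or the gripper's body presses on something with over 40 N, if the wrist force passes 120 N, or if a joint passes its speed limit or range.

## Robot

A 6-joint arm with a two-finger parallel gripper is mounted at the origin on a cart in front of the work surface, level with it; the furniture and walls round the work are solid. World frame = base frame: x ahead of the robot, y to its left, z up, the work surface at z = 0. Lengths are in m, angles in rad, forces in N, time in s.
With the tool pointing down it reaches from about 0.375 to 0.975 m from the base axis. Payload 3.8 kg.
Tool frame: the origin (TCP) lies on the centre line of the jaws, within the pads' length; the fingertips stand 17 mm ahead of it and the grasp point (between the pads) lies 2 mm behind it (bot.tip_extent is the distance from the TCP to the fingertips, in m); z points along the fingers, y is the line along which they close (so a half turn about z gives the same grasp; the last joint's range is limited). The gripper opens to 85 mm and grips with 20 to 120 N. Pads are 22 mm wide; open, the fingers measure 114 mm over their backs; the gripper's body (76 mm by 85 mm) begins 54 mm behind the grasp point. The pads swing forward as they close: fully open they stand 13 mm farther back than shut.
Start: joints at [1.132, 0.264, 1.604, -0, 1.274, -0.037], TCP at [0.264, 0.621, 0.248] pointing down, gripper open.
Joint ranges: [-2.63, 2.63], [-0.94, 2.18], [0.31, 2.57], [-1.31, 4.45], [0, 2.66], [-2.55, 2.55]. Speed limits (rad/s): [2.57, 2.57, 3.14, 3.14, 3.14, 3.14].

## Interface

Orientations are given as a rotation vector (axis times angle).
In Python, from workcell import readout, read_camera, finish_job, bot gives the robot as it stands.
- The arm moves only by the tool jog_arm, never from a script. Its argument "deltas" is one flat list of numbers, 7 for each row, row after row: the shift along the tool's x, y, z in m, then the turn, a rotation vector about the tool's x, y, z in degrees, then the gripper command: -1 is shut, 1 is fully open, values between are in proportion. A call has 1 to 8 rows; each row is the pose to reach, as a shift and turn from the pose commanded when the call began, along the tool's axes at that moment; what a row does not reach only later rows make up. A row lasts 1/10 s, in which the tool goes at most 50 mm and 8.59 degrees, less where a joint would pass 70% of its speed; a pose out of reach is approached as far as the arm can. A call with a gripper value outside its range is refused whole. The fingers move at their own pace and stop on an object; "squeeze" is the grip in N (left out, the last holds). Time passes only in rows, so rows that repeat a pose let the fingers close. It gives the time, the measured TCP pose, the force, the opening and the grip force at its end, in the units of the state.
- readout.read_state(): the state, without advancing time (a new reading comes with each control period).
- read_camera(name): name is "scene" or "top" or "wrist"; returns a dict with "color" (420x560x3 uint8, blue, green, red), "fx", "fy", "cx", "cy" (pixels), "dist" ([k1, k2, p1, p2, k3] as OpenCV has them; the pictures are not rectified), "origin" and "attitude" of the camera in the world. Camera axes: x right, y down, z forward; pixel columns grow to the right and rows downward; lengths in m; the calibration is good to about 2 mm. A picture is of the moment at which its call begins. There is no depth.
- finish_job(): hands the job in; it is judged then, once.
The state is a dict: "time": time; "q": joint angles; "joint_vel": joint speeds; "joint_torque": joint torques, N m; "tool_pos": TCP position; "tcp_rot": TCP orientation; "wrist_force": force on the tool from outside, world axes, zero at the start; "torque": the same for the moment, N m; "width": opening from 0.0 (shut) to 1.0 (fully open); "grip_force": force on a finger pad.
Only numpy, scipy, OpenCV 4.12 (cv2) and the standard library are available. Lean on these libraries where they do the work, as an engineer would, in place of code of your own. Each camera call takes 0.05 s, during which the arm holds its last target. There are 200 camera calls.

## Working session

There is one attempt and no reset: what is moved stays moved. The work goes in short steps, Python scripts to look and compute and a tool call to move; the robot and the scene stay as the last step left them, time stands still between calls to the robot, and variables do not carry over. Pictures are saved under pics/ and viewed, at most 10 in all, crops included, and the job is handed in when it is done.

Besides the shell and the picture viewer there is one more tool, called after "Call:" as name(argument=value, ...) on one line, values as JSON. jog_arm: Moves the arm, as the interface text tells. Its arguments: {"type":"object","properties":{"deltas":{"type":"array"},"squeeze":{"type":"number"}},"required":["deltas"]}

```bash
mkdir -p pics; cat > h.py <<'E'
import numpy as np, cv2, json
from scipy.spatial.transform import Rotation as R
from workcell import readout, read_camera, finish_job, bot
def cam(n,f=None):
    c=read_camera(n)
    if f: cv2.imwrite('pics/'+f,c['color'])
    return c
def rot(a):
    a=np.array(a,float)
    return a if a.shape==(3,3) else (R.from_rotvec(a).as_matrix() if a.size==3 else R.from_quat(a).as_matrix())
def px2w(c,u,v,z):
    K=np.array([[c['fx'],0,c['cx']],[0,c['fy'],c['cy']],[0,0,1]])
    p=cv2.undistortPoints(np.array([[[u,v]]],float),K,np.array(c['dist'],float))[0,0]
    d=rot(c['attitude'])@np.array([p[0],p[1],1]); o=np.array(c['origin'])
    return o+d*(z-o[2])/d[2]
def w2px(c,P):
    K=np.array([[c['fx'],0,c['cx']],[0,c['fy'],c['cy']],[0,0,1]])
    M=rot(c['attitude']).T; t=-M@np.array(c['origin'])
    return cv2.projectPoints(np.array(P,float).reshape(-1,3),cv2.Rodrigues(M)[0],t,K,np.array(c['dist'],float))[0][:,0]
E
python3 - <<'E'
from h import *
import pickle
print(readout.read_state())
for n in('top','scene'):
    c=cam(n,n+'0.png'); pickle.dump(c,open(n+'0.pkl','wb'))
    print(n,{k:v for k,v in c.items() if k!='color'})
E
```

```text
{'time': 0.0, 'q': array([ 1.13209514e+00,  2.64779242e-01,  1.60537737e+00, -1.06529632e-05,
        1.27369219e+00, -3.69174233e-02]), 'joint_vel': array([-1.38137548e-04, -4.96709559e-05,  7.21310909e-04, -3.48506643e-04,
        5.32339887e-04,  3.28309593e-03]), 'joint_torque': array([ 1.82882254e-04, -5.15091920e+01, -3.67327166e+01,  2.57983438e-04,
        1.26621936e-02,  1.58840322e-05]), 'tool_pos': array([0.26368732, 0.62061249, 0.24694258]), 'tcp_rot': array([-0.62677467, -3.0779001 ,  0.00344741]), 'wrist_force': array([-0.33703424, -0.85290135, -0.57058573]), 'torque': array([-0.02403951,  0.02239043,  0.01729475]), 'grip_force': 0.0, 'width': 1.0027562581852212}
top {'fx': 415.8552353207434, 'fy': 415.8552353207434, 'cx': 274.0596021072964, 'cy': 209.0558892261157, 'dist': array([-0.07911416,  0.        ,  0.        ,  0.        ,  0.        ]), 'origin': array([0.42951908, 0.1986145 , 1.12875508]), 'attitude': array([-2.12411136,  2.15360492, -0.15185964])}
scene {'fx': 533.5575422051935, 'fy': 533.5575422051935, 'cx': 283.27660951029816, 'cy': 216.57484945802216, 'dist': array([0.04453472, 0.        , 0.        , 0.        , 0.        ]), 'origin': array([-0.66731108,  0.99351804,  0.8519414 ]), 'attitude': array([-1.11121945,  2.040153  , -1.22773393])}
```

View pics/top0.png

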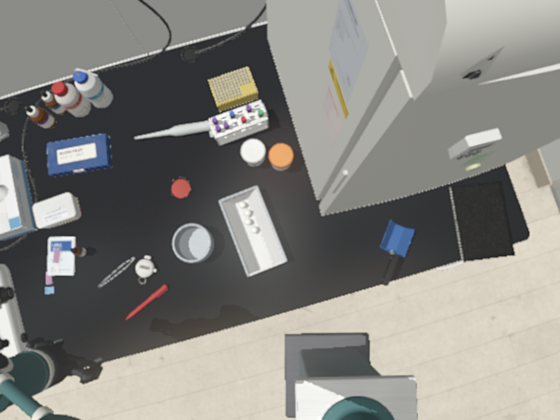

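View pics/scene0.png

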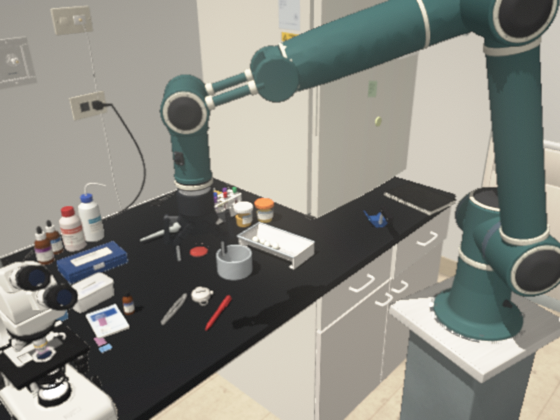

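The top view shows the scoop at (398,240), handle toward (388,280); the tray at (252,230) with its balls near (248,215), the jar at (192,243), and the incubator corner near (321,213). The red dish, tally and cups are also in view. I'll enlarge the parts that matter.

```bash
python3 - <<'E'
import cv2,numpy as np
a=cv2.imread('pics/top0.png')
x=cv2.resize(a[175:285,160:300],None,fx=5,fy=5,interpolation=cv2.INTER_CUBIC)
y=cv2.resize(a[205:305,360:440],None,fx=6,fy=6,interpolation=cv2.INTER_CUBIC)
cv2.imwrite('pics/c1.png',x);cv2.imwrite('pics/c2.png',y)
E
```

```text
(no output)
```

View pics/c1.png

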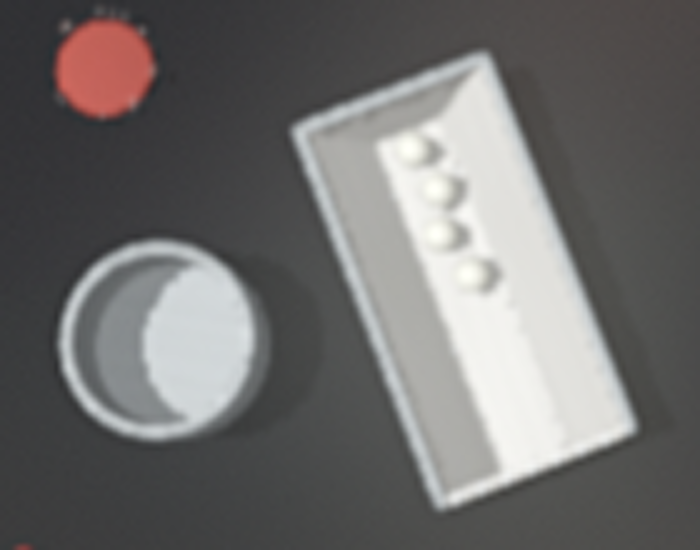

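View pics/c2.png

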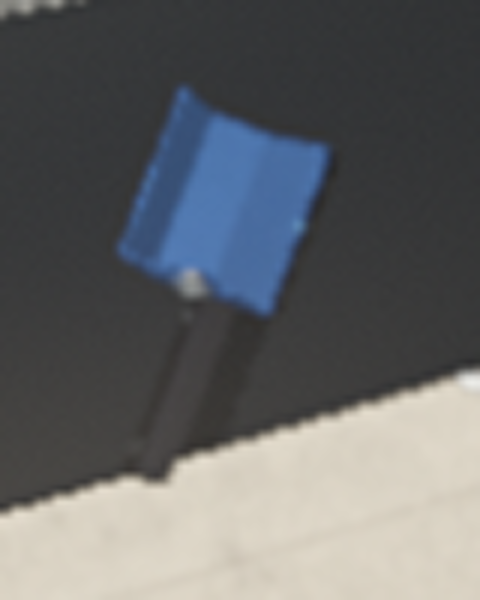

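```bash
python3 - <<'E'
from h import *
import pickle
c=pickle.load(open('top0.pkl','rb'))
f=lambda x,y,s,ox,oy,z: px2w(c,(x+.5)/s-.5+ox,(y+.5)/s-.5+oy,z)
A=lambda x,y,z:f(x,y,5,160,175,z)
B=lambda x,y,z:f(x,y,6,360,205,z)
np.set_printoptions(precision=4,suppress=True)
nl,nr,fr,fl=[A(*p,.045) for p in((440,508),(636,430),(487,52),(293,130))]
print('tray',nl,nr,fr,fl, 'len',np.linalg.norm(fl-nl),np.linalg.norm(fr-nr),'w',np.linalg.norm(nl-nr),np.linalg.norm(fl-fr))
d=(fl+fr-nl-nr);d/=np.linalg.norm(d);yaw=np.arctan2(d[1],d[0])
l=np.array([-d[1],d[0],0])
ctr=(nl+nr+fr+fl)/4; o=ctr-0.0035*d; o[2]=0
print('tray o',o,'yaw',np.degrees(yaw))
for p in((417,150),(442,190),(443,236),(477,275)):
    b=A(*p,.014); print('ball',b,'local',(b-o)@d,(b-o)@l)
print('jar',A(157,340,.06),'petri',A(105,68,.015),'tally',px2w(c,145,268,.02))
print('inc',px2w(c,321,213,0))
FL,FR,BL,BR=[B(*p,.026) for p in((183,88),(328,147),(120,250),(270,315))]
print('scoop',np.linalg.norm(FL-FR),np.linalg.norm(BL-BR),np.linalg.norm(FL-BL),np.linalg.norm(FR-BR))
s=FL+FR-BL-BR; s[2]=0; s/=np.linalg.norm(s)
so=(FL+FR+BL+BR)/4
print(so,np.degrees(np.arctan2(s[1],s[0])))
e=B(155,474,.083); print('handle end',e,'dir yaw',np.degrees(np.arctan2(*(so-e)[[1,0]])),np.linalg.norm((so-e)[:2]))
print('grip',so-.07*s)
E
```

```text
tray [0.4199 0.2779 0.045 ] [0.4587 0.1761 0.045 ] [0.6596 0.2519 0.045 ] [0.619  0.3551 0.045 ] len 0.21355247471505304 0.2147307116966965 w 0.10892825913241173 0.11095137640442491
tray o [0.5361 0.264  0.    ] yaw 20.938671004443414
ball [0.6124 0.2919 0.014 ] local 0.08125343762514017 -0.001255772243001048
ball [0.5902 0.2783 0.014 ] local 0.0557097962717549 -0.005972640236313024
ball [0.5651 0.2779 0.014 ] local 0.03209216035047981 0.002587554457469501
ball [0.5437 0.2596 0.014 ] local 0.005571337605298913 -0.006804778616183466
jar [0.5074 0.4228 0.06  ] petri [0.6605 0.4636 0.015 ] tally [0.4437 0.5545 0.02  ]
inc [0.5882 0.0792 0.    ]
scoop 0.06970958864588452 0.07201726546367117 0.07854768173382815 0.08010310873069613
[ 0.5147 -0.1197  0.026 ] -23.145588571429684
handle end [ 0.3967 -0.0678  0.083 ] dir yaw -23.752649979616823 0.12887933712512364
grip [ 0.4503 -0.0922  0.026 ]
```

```bash
python3 - <<'E'
from h import *
print([a for a in dir(bot) if a[0]!='_']); print([a for a in dir(readout) if a[0]!='_'])
E
cat >> h.py <<'E'
def rows(T0p,T0r,poses):
    """deltas (mm, deg) from start pose to each (p,R)"""
    for p,r in poses:
        print(np.round(T0r.T@(np.array(p)-T0p)*1e3,1), np.round(np.degrees(R.from_matrix(T0r.T@r).as_rotvec()),1))
def toolR(az,pitch=0,roll=0):
    """scoop az; pitch nose-up +; tool x fwd,y right,z down. deg"""
    return R.from_euler('ZYX',[az,-pitch,roll],degrees=True).as_matrix()@np.diag([1,-1,-1.])
E
python3 - <<'E'
from h import *
s=readout.read_state(); p0=s['tool_pos'];r0=rot(s['tcp_rot'])
rows(p0,r0,[((.450,-.092,.20),toolR(-23.4)),((.450,-.092,.07),toolR(-23.4))])
E
```

```text
['MotionError', 'tip_extent']
['read_state']
[-450.2 -582.9   48.2] [   0.    -0.2 -179.6]
[-450.2 -582.7  178.2] [   0.    -0.2 -179.6]
```

Call:
jog_arm(deltas=[-0.225, -0.291, 0, 0, 0, 68, 1, -0.225, -0.291, 0, 0, 0, 68, 1, -0.225, -0.291, 0, 0, 0, 68, 1, -0.225, -0.291, 0, 0, 0, 68, 1, -0.225, -0.291, 0, 0, 0, 68, 1, -0.225, -0.291, 0, 0, 0, 68, 1, -0.225, -0.291, 0, 0, 0, 68, 1, -0.225, -0.291, 0, 0, 0, 68, 1])

```text
time: 0.9
tool_pos: [0.3572, 0.2616, 0.2477]
tcp_rot: [2.25, 2.191, -0.003]
wrist_force: [-0.2, -0.0, -0.2]
width: 0.998
grip_force: 0.0
```

```bash
python3 - <<'E'
from h import *
s=readout.read_state(); p0=s['tool_pos'];r0=rot(s['tcp_rot']);print(s['q'],p0)
rows(p0,r0,[((.450,-.092,.20),toolR(-23.4))])
E
```

```text
[ 5.77006977e-01 -1.87543687e-01  2.07277333e+00 -1.48838666e-03
  1.25776804e+00  6.03900551e-01] [0.35718081 0.26163999 0.24767847]
[-351.   102.2   48.3] [1.000e-01 1.000e-01 1.119e+02]
```

Call:
jog_arm(deltas=[-0.351, 0.102, 0.0, 0, 0, 68, 1, -0.351, 0.102, 0.0, 0, 0, 68, 1, -0.351, 0.102, 0.0, 0, 0, 68, 1, -0.351, 0.102, 0.0, 0, 0, 68, 1, -0.351, 0.102, 0.0, 0, 0, 68, 1, -0.351, 0.102, 0.0, 0, 0, 68, 1, -0.351, 0.102, 0.0, 0, 0, 68, 1, -0.351, 0.102, 0.0, 0, 0, 68, 1])

```text
time: 1.7
tool_pos: [0.4534, -0.0915, 0.2481]
tcp_rot: [3.09, 0.556, -0.0]
wrist_force: [-0.4, 1.3, -0.4]
width: 1.001
grip_force: 0.0
```

Call:
jog_arm(deltas=[0, 0, 0.0, 0, 0, 44, 1, 0, 0, 0.0, 0, 0, 44, 1, 0, 0, 0.0, 0, 0, 44, 1, 0, 0, 0.0, 0, 0, 44, 1, 0, 0, 0.0, 0, 0, 44, 1, 0, 0, 0.0, 0, 0, 44, 1, 0, 0, 0.0, 0, 0, 44, 1])

```text
time: 2.4
tool_pos: [0.4527, -0.0873, 0.248]
tcp_rot: [-3.079, 0.623, 0.001]
wrist_force: [-0.4, 0.4, -0.1]
width: 0.996
grip_force: 0.0
```

```bash
python3 - <<'E'
from h import *
import pickle
s=readout.read_state(); p0=s['tool_pos'];r0=rot(s['tcp_rot']);print(s['q'],p0)
rows(p0,r0,[((.450,-.092,.07),toolR(-23.4))])
c=cam('wrist','w1.png'); pickle.dump(c,open('w1.pkl','wb'))
a=np.radians(-23.4);x=np.array([np.cos(a),np.sin(a),0])
o=np.array([.5147,-.1197,0])
print(w2px(c,[o-.132*x+[0,0,.083],o-.05*x+[0,0,.083],o-.07*x+[0,0,.083]]))
E
```

```text
[-2.44507532e-01 -1.49855442e-01  2.04056311e+00 -2.56719508e-05
  1.25150071e+00  1.72527919e+00] [ 0.45272212 -0.08729893  0.24797301]
[ -0.6   5.4 178. ] [0.  0.  0.5]
[[282.10981632 265.04959723]
 [283.39904696 171.64065519]
 [283.06678793 195.70992096]]
```

View pics/w1.png

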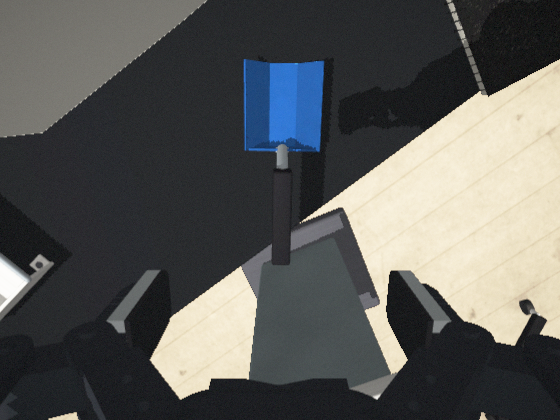

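The wrist view shows the handle from (282,169) to (281,265), within 3 px of the prediction, so I'll descend and grip.

Call:
jog_arm(deltas=[-0.001, 0.005, 0.05, 0, 0, 0.5, 1, -0.001, 0.005, 0.1, 0, 0, 0.5, 1, -0.001, 0.005, 0.14, 0, 0, 0.5, 1, -0.001, 0.005, 0.17, 0, 0, 0.5, 1, -0.001, 0.005, 0.178, 0, 0, 0.5, 1, -0.001, 0.005, 0.178, 0, 0, 0.5, -1, -0.001, 0.005, 0.178, 0, 0, 0.5, -1, -0.001, 0.005, 0.178, 0, 0, 0.5, -1], squeeze=100)

```text
time: 3.25
tool_pos: [0.4521, -0.0921, 0.0725]
tcp_rot: [3.076, -0.64, 0.007]
wrist_force: [-0.6, 0.4, -0.3]
width: 0.511
grip_force: 0.0
```

Call:
jog_arm(deltas=[0, 0, 0, 0, 0, 0, -1, 0, 0, 0, 0, 0, 0, -1, 0, 0, 0, 0, 0, 0, -1, 0, 0, 0, 0, 0, 0, -1])

```text
time: 3.65
tool_pos: [0.4513, -0.0918, 0.0718]
tcp_rot: [-3.076, 0.64, -0.004]
wrist_force: [-1.2, 1.9, 6.3]
width: 0.169
grip_force: 97.4
```

```bash
python3 - <<'E'
from h import *
s=readout.read_state(); p0=s['tool_pos'];r0=rot(s['tcp_rot']);print(p0,s['wrist_force'])
A=((.41,-.075,.17),toolR(-23.4));B=((.395,.03,.17),toolR(0));C=((.4194,.2193,.17),toolR(20.9))
rows(p0,r0,[((.451,-.092,.12),toolR(-23.4)),A,B]);rows(B[0],B[1],[C])
E
```

```text
[ 0.45132626 -0.09175995  0.07177128] [-1.21041158  1.89838334  6.30472283]
[ -0.1   0.3 -48.2] [-0.  -0.1 -0.1]
[-44.3   1.1 -98.3] [-0.  -0.1 -0.1]
[-100.   -89.2  -98.4] [ -0.   -0.2 -23.5]
[  24.4 -189.3    0. ] [  0.    0.  -20.9]
```

Call:
jog_arm(deltas=[0, 0, -0.025, 0, 0, 0, -1, 0, 0, -0.06, 0, 0, 0, -1, -0.03, 0, -0.098, 0, 0, 0, -1, -0.06, -0.02, -0.098, 0, 0, -2, -1, -0.08, -0.045, -0.098, 0, 0, -8, -1, -0.095, -0.07, -0.098, 0, 0, -16, -1, -0.1, -0.089, -0.098, 0, 0, -23.5, -1, -0.1, -0.089, -0.098, 0, 0, -23.5, -1])

```text
time: 4.45
tool_pos: [0.3936, 0.0316, 0.1683]
tcp_rot: [-3.141, -0.006, -0.001]
wrist_force: [-0.5, -0.1, -0.8]
width: 0.164
grip_force: 98.0
```

Call:
jog_arm(deltas=[0.002, -0.04, 0, 0, 0, -3, -1, 0.006, -0.08, 0, 0, 0, -9, -1, 0.012, -0.12, 0, 0, 0, -14, -1, 0.02, -0.16, 0, 0, 0, -18, -1, 0.024, -0.189, 0, 0, 0, -21, -1, 0.024, -0.189, 0, 0, 0, -21, -1, 0.024, -0.189, 0, 0, 0, -21, -1, 0.024, -0.189, 0, 0, 0, -21, -1])

```text
time: 5.25
tool_pos: [0.4177, 0.2176, 0.1678]
tcp_rot: [3.089, 0.569, -0.002]
wrist_force: [-0.3, -0.1, -2.1]
width: 0.173
grip_force: 98.4
```

```bash
python3 - <<'E'
from h import *
import pickle
s=readout.read_state(); p0=s['tool_pos'];r0=rot(s['tcp_rot']);print(p0,s['wrist_force'],s['q'])
rows(p0,r0,[((.4194,.2193,.0768),toolR(20.94))])
c=cam('wrist','w2.png'); pickle.dump((c,p0,r0),open('w2.pkl','wb'))
E
```

```text
[0.4176786  0.2176218  0.16782193] [-0.25483543 -0.07183506 -2.09650191] [ 4.27863184e-01 -5.84130617e-02  2.11260984e+00 -6.90066596e-04
  1.08878495e+00  1.63493376e+00]
[ 2.3 -1.  91. ] [ 0.   0.1 -0.1]
```

View pics/w2.png

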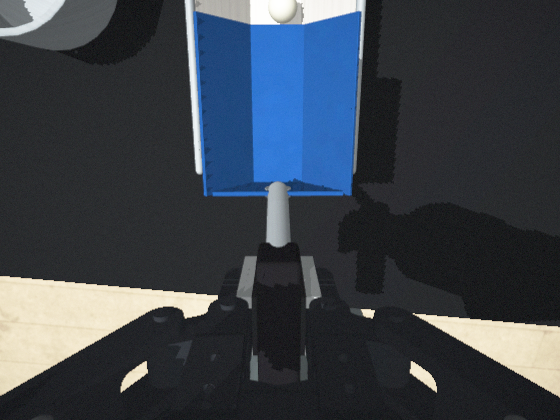

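```bash
python3 - <<'E'
from h import *
import pickle
c,p,r=pickle.load(open('w2.pkl','rb'))
o=np.array([.5361,.264,0]);a=np.radians(20.94);d=np.array([np.cos(a),np.sin(a),0]);l=np.array([-d[1],d[0],0])
L=lambda P:np.round([(P-o)@d*1e3,(P-o)@l*1e3],1)
for q in((199,174),(356,172)): print('tray near corner',L(px2w(c,*q,.045)))
for q in((205,195),(352,194),(195,12),(361,12)): print('scoop',L(px2w(c,*q,.122)))
print('ball',L(px2w(c,285,9,.014)),'tcp',L(p))
E
```

```text
tray near corner [-103.    52.4]
tray near corner [-101.7  -56.4]
scoop [-99.5  33.3]
scoop [-99.1 -38.5]
scoop [-19.1  33. ]
scoop [-19.1 -38. ]
ball [ 6.8 -7.4] tcp [-127.2   -1. ]
```

The wrist view shows the scoop held straight (blade back edge at (205,195)–(352,194)), centred between the tray rims at x = 199 and 356. The nearest ball is at (285,9), just ahead of the nose.

Call:
jog_arm(deltas=[0.007, -0.0005, 0.03, 0, 0, 0, -1, 0.007, -0.0005, 0.06, 0, 0, 0, -1, 0.007, -0.0005, 0.075, 0, 0, 0, -1, 0.007, -0.0005, 0.083, 0, 0, 0, -1, 0.007, -0.0005, 0.087, 0, 0, 0, -1, 0.007, -0.0005, 0.09, 0, 0, 0, -1, 0.007, -0.0005, 0.091, 0, 0, 0, -1, 0.007, -0.0005, 0.091, 0, 0, 0, -1])

```text
time: 6.1
tool_pos: [0.4256, 0.2223, 0.0783]
tcp_rot: [-3.089, -0.572, -0.005]
wrist_force: [4.1, -0.3, -0.7]
width: 0.17
grip_force: 98.4
```

Call:
jog_arm(deltas=[0, 0, 0.001, 0, 0, 0, -1, 0, 0, 0.002, 0, 0, 0, -1, 0, 0, 0.002, 0, 0, 0, -1, 0, 0, 0.002, 0, 0, 0, -1])

```text
time: 6.5
tool_pos: [0.4258, 0.2227, 0.0761]
tcp_rot: [-3.088, -0.572, -0.005]
wrist_force: [4.8, 1.8, 1.0]
width: 0.168
grip_force: 98.7
```

Call:
jog_arm(deltas=[0.005, 0, 0, 0, 0, 0, -1, 0.01, 0, 0, 0, 0, 0, -1, 0.015, 0, 0, 0, 0, 0, -1, 0.023, 0, 0, 0, 0, 0, -1, 0.031, 0, 0, 0, 0, 0, -1, 0.039, 0, 0, 0, 0, 0, -1, 0.047, 0, 0, 0, 0, 0, -1, 0.055, 0, 0, 0, 0, 0, -1])

```text
time: 7.3
tool_pos: [0.4728, 0.2407, 0.0759]
tcp_rot: [3.088, 0.572, -0.012]
wrist_force: [-8.9, -2.4, 17.0]
width: 0.169
grip_force: 101.1
```

```bash
python3 - <<'E'
from h import *
import pickle
c=cam('wrist','w3.png'); s=readout.read_state(); p0=s['tool_pos'];r0=rot(s['tcp_rot']);print(p0,s['wrist_force']);pickle.dump((c,p0,r0),open('w3.pkl','wb'))
E
```

```text
[0.47470401 0.24144171 0.07602085] [-1.65583737 -0.25309432  5.113592  ]
```

View pics/w3.png

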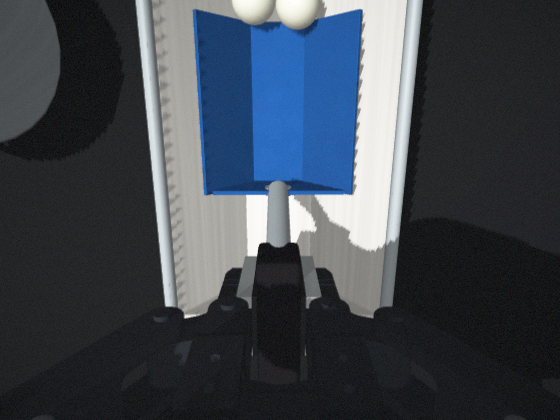

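The wrist view shows the scoop flat on the tray floor and unmoved in the grip, with two balls at its lip, (255,8) and (298,12). I'll keep pushing.

Call:
jog_arm(deltas=[0.008, 0, 0, 0, 0, 0, -1, 0.016, 0, 0, 0, 0, 0, -1, 0.024, 0, 0, 0, 0, 0, -1, 0.031, 0, 0, 0, 0, 0, -1, 0.037, 0, 0, 0, 0, 0, -1, 0.042, 0, 0, 0, 0, 0, -1, 0.046, 0, 0, 0, 0, 0, -1, 0.046, 0, 0, 0, 0, 0, -1])

```text
time: 8.15
tool_pos: [0.5162, 0.2574, 0.0759]
tcp_rot: [3.088, 0.572, -0.01]
wrist_force: [-7.5, -3.3, 14.1]
width: 0.17
grip_force: 100.4
```

```bash
python3 - <<'E'
from h import *
import pickle
c=cam('wrist','w4.png'); s=readout.read_state(); p0=s['tool_pos'];r0=rot(s['tcp_rot']);print(p0,s['wrist_force'],s['q']);pickle.dump((c,p0,r0),open('w4.pkl','wb'))
E
```

```text
[0.51618008 0.25741018 0.07586985] [-7.29010956 -2.83163127 12.89244443] [4.19196283e-01 2.49800547e-01 1.96561420e+00 4.65891656e-04
 9.32379034e-01 1.62344682e+00]
```

View pics/w4.png

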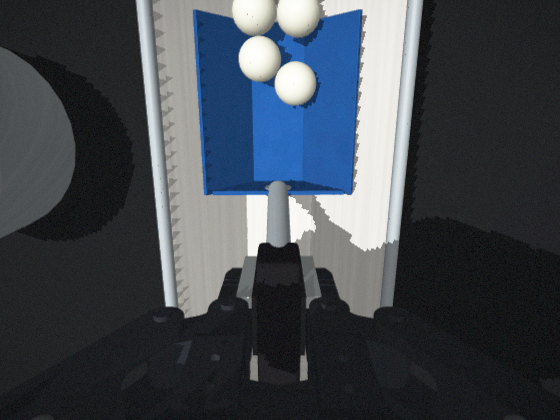

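The wrist view shows two balls well inside, (260,58) and (296,83), and two at the lip, (255,12) and (299,15). A few more millimetres to go.

Call:
jog_arm(deltas=[0.002, 0, -0.0005, 0, 0, 0, -1, 0.004, 0, -0.0005, 0, 0, 0, -1, 0.006, 0, -0.0005, 0, 0, 0, -1, 0.008, 0, -0.0005, 0, 0, 0, -1, 0.008, 0, -0.0005, 0, 0, 0, -1])

```text
time: 8.7
tool_pos: [0.5233, 0.2602, 0.0759]
tcp_rot: [3.088, 0.572, -0.011]
wrist_force: [-7.1, -3.2, 11.6]
width: 0.172
grip_force: 100.2
```

```bash
python3 - <<'E'
from h import *
import pickle
c=cam('wrist','w5.png'); s=readout.read_state(); p0=s['tool_pos'];r0=rot(s['tcp_rot']);print(p0,s['wrist_force'],s['q'])
cv2.imwrite('pics/w5c.png',cv2.resize(c['color'][:200,160:400],None,fx=2,fy=2))
E
```

```text
[0.52327584 0.26015463 0.07592316] [-6.31688358 -2.34350512 10.81791267] [4.18498029e-01 2.62842036e-01 1.94871572e+00 5.63225420e-04
 9.36814069e-01 1.62269730e+00]
```

View pics/w5c.png

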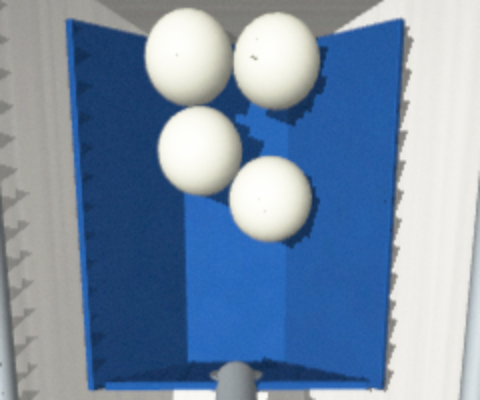

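The enlarged view shows all four balls on the blade: (188,57), (277,60), (200,150) and (271,198) in the crop, the front two just inside the lip. I'll press on 4 mm, then tilt the nose up about the heel and lift.

Call:
jog_arm(deltas=[0.002, 0, -0.0005, 0, 0, 0, -1, 0.004, 0, -0.0005, 0, 0, 0, -1, -0.001, 0, 0.001, 0, 4, 0, -1, -0.006, 0, 0.003, 0, 8, 0, -1, -0.011, 0, -0.002, 0, 12, 0, -1, -0.014, 0, -0.015, 0, 15, 0, -1, -0.014, 0, -0.035, 0, 15, 0, -1, -0.014, 0, -0.06, 0, 15, 0, -1])

```text
time: 9.55
tool_pos: [0.508, 0.2539, 0.1319]
tcp_rot: [-3.022, -0.56, -0.38]
wrist_force: [-0.3, -0.8, -2.2]
width: 0.167
grip_force: 98.3
```

```bash
python3 - <<'E'
from h import *
c=cam('wrist'); t=cam('top');s=readout.read_state(); p0=s['tool_pos'];r0=rot(s['tcp_rot']);print(p0,s['wrist_force'],s['q'])
a=cv2.resize(c['color'][:300,130:430],(600,600)); b=cv2.resize(t['color'][180:280,240:273],(198,600))
cv2.imwrite('pics/w6.png',np.hstack([a,b]))
E
```

```text
[0.51332699 0.25630799 0.13767833] [ 0.66746566  0.0097277  -2.88018157] [ 0.42890834  0.02247587  2.11830145 -0.02377967  0.73790083  1.64894997]
```

View pics/w6.png

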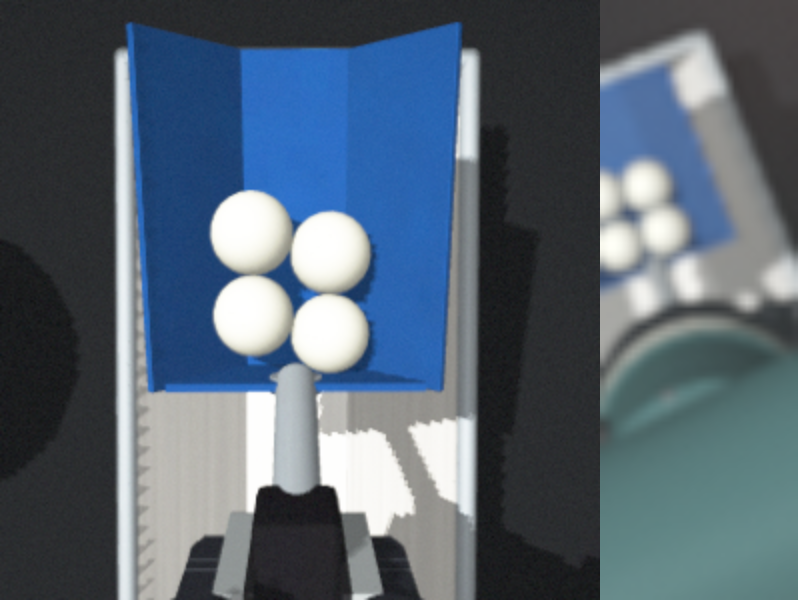

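All four balls sit in the tilted scoop: (251,232), (331,252), (253,315) and (330,333) in the composite. I'll lift, then plan the carry and pour.

```bash
cat >> h.py <<'E'
jar=np.array([.5074,.4228,0]); AZ=39.8; u=np.array([np.cos(np.radians(AZ)),np.sin(np.radians(AZ)),0])
def pour(phi,back=.015,z=.08):
    r=toolR(AZ,phi); n=jar-back*u+[0,0,z]
    return n-r@np.array([.109,0,.0718]), r
E
python3 - <<'E'
from h import *
s=readout.read_state(); p0=s['tool_pos'];r0=rot(s['tcp_rot'])
e=toolR(20.94,15); print(np.degrees(R.from_matrix(e.T@r0).as_rotvec()))
A=(p0+[0,0,.08],e)
P=pour(12,z=.09,back=.02); Ah=(P[0]+[0,0,.04],P[1])
rows(p0,r0,[A,((p0+P[0])/2*[1,1,0]+[0,0,.218],toolR(28,14)),Ah])
print('pour from P');rows(*P,[pour(f) for f in (12,4,-4,-12,-20,-28,-36,-44,-52)])
print(P[0],pour(-52)[0])
E
```

```text
[ 0.02967638  0.09913437 -0.03975655]
[ 20.8  -0.  -77.2] [-0.  -0.1  0. ]
[-17.6 -56.  -87.9] [ 1.7 -1.1 -6.8]
[ -66.7 -111.9  -59.3] [  4.4  -3.1 -18.3]
pour from P
[ 2.8 -0.  10.8] [0. 0. 0.]
[13.9 -0.  -3.7] [-0. -8.  0.]
[ 26.8  -0.  -16.4] [ -0. -16.   0.]
[ 41.4  -0.  -27.3] [ -0. -24.   0.]
[ 57.4  -0.  -36. ] [ -0. -32.   0.]
[ 74.5   0.  -42.4] [  0. -40.   0.]
[ 92.2  -0.  -46.4] [  0. -48.   0.]
[110.4   0.  -47.9] [  0. -56.  -0.]
[128.6   0.  -46.8] [  0. -64.   0.]
[0.39865243 0.33219494 0.13756862] [0.48778731 0.40645933 0.21009767]
```

Call:
jog_arm(deltas=[0.003, 0, -0.01, 0, 0, 0, -1, 0.008, 0, -0.03, 0, 0, 0, -1, 0.014, 0, -0.052, 0, 0, 0, -1, 0.019, 0, -0.07, 0, 0, 0, -1, 0.02, -0.003, -0.077, 0, 0, 0, -1, 0.016, -0.01, -0.078, 0.2, -0.1, -1, -1, 0.01, -0.02, -0.08, 0.5, -0.3, -2.5, -1, 0.002, -0.033, -0.083, 1, -0.6, -4, -1])

```text
time: 10.45
tool_pos: [0.4809, 0.2797, 0.2141]
tcp_rot: [-2.992, -0.67, -0.371]
wrist_force: [0.0, 0.9, -2.9]
width: 0.167
grip_force: 98.3
```

```bash
python3 - <<'E'
from h import *
s=readout.read_state(); p0=s['tool_pos'];r0=rot(s['tcp_rot']);print(p0,s['wrist_force'])
P=pour(12,z=.09,back=.02); rows(p0,r0,[(P[0]+[0,0,.04],P[1])])
E
```

```text
[0.48087922 0.27967082 0.21414381] [ 0.04116     0.88733178 -2.86591046]
[-59.4 -82.6  22.7] [  3.3  -2.1 -14.2]
```

Call:
jog_arm(deltas=[-0.012, -0.017, 0.003, 0.6, -0.4, -3, -1, -0.026, -0.036, 0.008, 1.4, -0.9, -6, -1, -0.04, -0.055, 0.014, 2.2, -1.4, -9.5, -1, -0.051, -0.07, 0.019, 2.8, -1.8, -12, -1, -0.057, -0.08, 0.022, 3.2, -2.1, -13.5, -1, -0.0594, -0.0826, 0.0227, 3.3, -2.1, -14.2, -1, -0.0594, -0.0826, 0.0227, 3.3, -2.1, -14.2, -1, -0.0594, -0.0826, 0.0227, 3.3, -2.1, -14.2, -1])

```text
time: 11.25
tool_pos: [0.4016, 0.3326, 0.1801]
tcp_rot: [-2.874, -1.037, -0.312]
wrist_force: [0.0, 0.3, -2.3]
width: 0.171
grip_force: 98.3
```

```bash
python3 - <<'E'
from h import *
s=readout.read_state(); p0=s['tool_pos'];r0=rot(s['tcp_rot']);print(p0,s['wrist_force'],s['q'])
rows(p0,r0,[pour(12,z=.09,back=.02)]+[pour(f) for f in (12,4,-4,-12,-20,-28,-36,-44,-52)])
# verify ball & scoop in wrist image vs jar: bright blobs
c=cam('wrist','w7.png'); h=cv2.cvtColor(c['color'],cv2.COLOR_BGR2HSV)
k=cv2.HoughCircles(cv2.medianBlur(h[:,:,2],5),cv2.HOUGH_GRADIENT,1.2,25,param1=120,param2=18,minRadius=15,maxRadius=30)
print(None if k is None else k[0]); print('jar px',w2px(c,[jar+[0,0,.06]]),'nose',w2px(c,[p0+r0@[.109,0,.0718]]))
b=cv2.inRange(h,(100,120,40),(125,255,255)); ys,xs=np.where(b); print('blue',xs.min(),xs.max(),ys.min(),ys.max())
E
```

```text
[0.40161742 0.33261565 0.18013938] [ 0.04392403  0.3058066  -2.3182061 ] [ 0.63804106 -0.10558184  2.14650014  0.01197104  0.88575755  1.50979251]
[-11.6  -1.7  41. ] [ 0.2 -0.3 -0.1]
[-8.8 -1.7 51.9] [ 0.2 -0.3 -0.1]
[ 2.3 -1.7 37.5] [ 0.2 -8.3 -0.1]
[15.3 -1.7 24.8] [  0.1 -16.3  -0.1]
[30.  -1.7 14. ] [  0.1 -24.3  -0.1]
[46.  -1.7  5.3] [  0.1 -32.3  -0.1]
[63.1 -1.7 -1. ] [  0.1 -40.3  -0.2]
[80.9 -1.7 -4.9] [  0.1 -48.3  -0.2]
[99.1 -1.7 -6.2] [  0.1 -56.3  -0.2]
[117.2  -1.8  -5. ] [  0.1 -64.3  -0.2]
[[ 94.200005  16.2       29.279999]
 [293.40002  124.200005  18.72    ]
 [252.6      125.4       18.48    ]
 [253.8      166.20001   18.36    ]
 [293.40002  163.8       17.4     ]
 [408.6      393.00003   27.960001]
 [335.40002  174.6       17.04    ]]
jar px [[273.31621883  45.47304495]] nose [[275.87458022  23.62240798]]
blue 193 360 11 196
```

Call:
jog_arm(deltas=[-0.005, -0.001, 0.018, 0, -3, 0, -1, 0, -0.0017, 0.033, 0, -7, 0, -1, 0.0085, -0.0017, 0.031, 0, -12.3, 0, -1, 0.0153, -0.0017, 0.0248, 0, -16.3, 0, -1, 0.0225, -0.0017, 0.019, 0, -20.3, 0, -1, 0.03, -0.0017, 0.014, 0, -24.3, 0, -1, 0.038, -0.0017, 0.0093, 0, -28.3, 0, -1, 0.046, -0.0017, 0.0053, 0, -32.3, 0, -1])

```text
time: 12.1
tool_pos: [0.4372, 0.3637, 0.1851]
tcp_rot: [2.805, 1.009, -0.494]
wrist_force: [0.8, -0.8, -2.4]
width: 0.171
grip_force: 98.2
```

```bash
python3 - <<'E'
from h import *
s=readout.read_state(); p0=s['tool_pos'];r0=rot(s['tcp_rot']);print(p0,s['wrist_force'],s['q'])
rows(p0,r0,[pour(f) for f in (-20,-28,-36,-44,-52)])
E
```

```text
[0.43718444 0.3636591  0.1850914 ] [ 0.83201695 -0.77473936 -2.39235241] [ 0.65790284  0.33512842  1.66996998 -0.01355241  1.48571935  1.54140969]
[-0.9 -0.5  0.7] [ 0.1  0.  -0.2]
[ 10.2  -0.5 -13.8] [ 0.  -8.  -0.2]
[ 23.1  -0.6 -26.6] [  0.  -16.   -0.2]
[ 37.7  -0.6 -37.5] [  0.  -24.   -0.2]
[ 53.7  -0.7 -46.2] [ -0.  -32.   -0.2]
```

Call:
jog_arm(deltas=[0.0102, -0.0005, -0.0138, 0, -8, 0, -1, 0.023, -0.0005, -0.0266, 0, -16, 0, -1, 0.0377, -0.0005, -0.0375, 0, -24, 0, -1, 0.0537, -0.0005, -0.0462, 0, -32, 0, -1, 0.0537, -0.0005, -0.0462, 0, -32, 0, -1, 0.0537, -0.0005, -0.0462, 0, -32, 0, -1, 0.0537, -0.0005, -0.0462, 0, -32, 0, -1, 0.0537, -0.0005, -0.0462, 0, -32, 0, -1])

```text
time: 12.9
tool_pos: [0.4864, 0.4059, 0.2133]
tcp_rot: [2.435, 0.877, -1.177]
wrist_force: [-1.0, -0.3, -0.8]
width: 0.168
grip_force: 98.4
```

```bash
python3 - <<'E'
from h import *
s=readout.read_state(); p0=s['tool_pos'];r0=rot(s['tcp_rot']);print(p0,s['wrist_force'],s['q'])
def white(c):
    h=cv2.cvtColor(c['color'],cv2.COLOR_BGR2HSV)
    k=cv2.HoughCircles(cv2.medianBlur(h[:,:,2],5),cv2.HOUGH_GRADIENT,1.2,15,param1=120,param2=16,minRadius=8,maxRadius=30)
    return None if k is None else [(x,y,r,c['color'][min(419,int(y)),min(559,int(x))].tolist()) for x,y,r in np.round(k[0])]
c=cam('wrist','w8.png'); print(white(c)); print(w2px(c,[jar+[0,0,.06],p0+r0@[.109,0,.0718],p0+r0@[.029,0,.0718]]))
print(w2px(c,[jar+[0.045*np.cos(t),.045*np.sin(t),.06] for t in (0,1.57,3.14,4.71)]))
Q=pour(-10,back=.06,z=.13); W=pour(0,back=.1,z=.15)
rows(p0,r0,[pour(-25,back=.03,z=.12),Q,W])
E
```

```text
[0.48635339 0.4059466  0.21332693] [-0.9934604  -0.31407668 -0.81116776] [ 0.66716111  0.78330178  1.13855651 -0.02458515  2.1206781   1.54412832]
[(np.float32(512.0), np.float32(341.0), np.float32(25.0), [25, 189, 132]), (np.float32(277.0), np.float32(127.0), np.float32(25.0), [207, 119, 46]), (np.float32(393.0), np.float32(106.0), np.float32(29.0), [186, 193, 195]), (np.float32(496.0), np.float32(334.0), np.float32(24.0), [151, 122, 106]), (np.float32(415.0), np.float32(70.0), np.float32(24.0), [244, 247, 248]), (np.float32(446.0), np.float32(113.0), np.float32(26.0), [141, 146, 147]), (np.float32(383.0), np.float32(119.0), np.float32(29.0), [189, 194, 196]), (np.float32(315.0), np.float32(235.0), np.float32(25.0), [77, 76, 42]), (np.float32(381.0), np.float32(62.0), np.float32(27.0), [26, 25, 21]), (np.float32(404.0), np.float32(86.0), np.float32(28.0), [245, 248, 249]), (np.float32(229.0), np.float32(209.0), np.float32(18.0), [98, 95, 88]), (np.float32(416.0), np.float32(154.0), np.float32(26.0), [23, 19, 21]), (np.float32(472.0), np.float32(341.0), np.float32(16.0), [210, 207, 1
[... 296 characters left out ...]
3]), (np.float32(266.0), np.float32(250.0), np.float32(9.0), [24, 27, 22]), (np.float32(371.0), np.float32(110.0), np.float32(16.0), [191, 196, 197]), (np.float32(277.0), np.float32(235.0), np.float32(12.0), [124, 120, 116]), (np.float32(244.0), np.float32(243.0), np.float32(11.0), [137, 136, 73]), (np.float32(440.0), np.float32(130.0), np.float32(9.0), [141, 144, 147])]
[[275.83961273 -46.40709421]
 [275.70047897  17.73793909]
 [276.06974446 178.82293001]]
[[ 349.54658093 -139.02150022]
 [ 189.18105595 -120.22122342]
 [ 224.97705609   17.26396471]
 [ 339.32308428    7.8112036 ]]
[-58.3   0.7  45. ] [ 0.  26.6 -0.2]
[-84.3   0.9  96.4] [ 0.  41.6 -0.2]
[-119.6    1.   137.5] [ 0.1 51.6 -0.2]
```

Call:
jog_arm(deltas=[-0.013, 0, 0.008, 0, 6, 0, -1, -0.028, 0, 0.022, 0, 13, 0, -1, -0.043, 0, 0.034, 0, 20, 0, -1, -0.058, 0, 0.045, 0, 26.6, 0, -1, -0.071, 0, 0.07, 0, 34, 0, -1, -0.0843, 0.001, 0.096, 0, 41.6, 0, -1, -0.102, 0.001, 0.117, 0, 47, 0, -1, -0.1196, 0.001, 0.1375, 0, 51.6, 0, -1])

```text
time: 13.75
tool_pos: [0.3446, 0.2875, 0.2212]
tcp_rot: [2.953, 1.066, 0.003]
wrist_force: [0.7, -0.8, -1.4]
width: 0.167
grip_force: 98.4
```

```bash
python3 - <<'E'
from h import *
import pickle
s=readout.read_state(); p0=s['tool_pos'];r0=rot(s['tcp_rot']);print(p0,s['wrist_force'],s['q'])
t0=pickle.load(open('top0.pkl','rb')); t=cam('top','t9.png')
n=w2px(t,[jar+[0,0,.06],jar+[0,0,.016]])[:2]; print('jar px',n)
for nm,c in(('before',t0),('now',t)):
    g=c['color'][222:266,170:216].astype(int); print(nm,g.mean(),(g.min(2)>225).sum())
d=np.abs(t['color'].astype(int)-t0['color']).sum(2)>120
L,_,st,ce=cv2.connectedComponentsWithStats(d.astype(np.uint8))[0:4]
print([(x.tolist(),q.round().tolist()) for x,q in zip(st[1:],ce[1:]) if x[4]>8])
# footprint check
for o in ((.385,.365),(.375,.36)):
    a=np.radians(43.5);f=np.array([np.cos(a),np.sin(a),0]);l=np.array([-f[1],f[0],0])
    pts=[np.array([*o,0])+i*f+j*l for i in np.linspace(-.05,.05,11) for j in np.linspace(-.045,.045,10)]
    q=w2px(t0,pts).round().astype(int); v=t0['color'][q[:,1],q[:,0]].max(1); print(o,q.min(0),q.max(0),v.max(),(v>80).sum())
    print('tcp',np.array(o)-.07*f[:2])
E
```

```text
[0.34455597 0.28745963 0.22120408] [ 0.71559619 -0.84860043 -1.39506451] [ 0.6414638  -0.15660247  2.09660192 -0.00244249  1.20043329  1.52059392]
jar px [[191.01863872 242.60692183]
 [194.40878032 243.76118213]]
before 132.30797101449275 0
now 128.0153162055336 31
[([245, 203, 4, 5, 14], [246.0, 205.0]), ([249, 211, 4, 6, 17], [251.0, 213.0]), ([250, 220, 4, 5, 14], [252.0, 222.0]), ([384, 224, 30, 33, 596], [399.0, 240.0]), ([256, 227, 4, 6, 15], [258.0, 230.0]), ([189, 228, 6, 6, 24], [192.0, 230.0]), ([202, 231, 4, 5, 12], [204.0, 233.0]), ([382, 231, 5, 12, 19], [384.0, 237.0]), ([196, 245, 5, 7, 25], [198.0, 248.0]), ([259, 264, 6, 5, 22], [261.0, 266.0]), ([207, 266, 27, 25, 303], [219.0, 278.0]), ([244, 267, 16, 10, 62], [250.0, 272.0]), ([383, 282, 6, 4, 17], [385.0, 284.0]), ([229, 289, 24, 32, 96], [240.0, 305.0]), ([224, 301, 23, 23, 222], [235.0, 313.0]), ([162, 308, 164, 112, 5963], [227.0, 360.0]), ([0, 348, 103, 72, 2154], [43.0, 389.0]), ([0, 352, 33, 31, 812], [15.0, 366.0]), ([409, 377, 7, 4, 20], [412.0, 378.0]), ([306, 378, 110, 31, 1889], [371.0, 389.0]), ([286, 388, 9, 18, 109], [291.0, 396.0]), ([356, 402, 8, 3, 11], [360.0, 403.0])]
(0.385, 0.365) [192 264] [241 315] 77 0
tcp [0.33422379 0.31681518]
(0.375, 0.36) [193 268] [243 319] 76 0
tcp [0.32422379 0.31181518]
```

```bash
python3 - <<'E'
from h import *
import pickle
t0=pickle.load(open('top0.pkl','rb')); t=cv2.imread('pics/t9.png')
d=t[224:264,172:214].astype(int).sum(2)//3
for r in d[::2]: print(' '.join('%3d'%x for x in r[::2]))
s=readout.read_state(); p0=s['tool_pos'];r0=rot(s['tcp_rot'])
c=cv2.imread('pics/w8.png');
h=cv2.cvtColor(c[20:180,200:350],cv2.COLOR_BGR2HSV); print('white in blade',((h[:,:,1]<50)&(h[:,:,2]>180)).sum())
f=toolR(41);  x=f[:,0]
tcp=np.array([.385,.365,0])-.07*x; tcp[2]=.0722
rows(p0,r0,[(tcp+[0,0,.05],f),(tcp,f)])
E
```

```text
55  57  56  58  55  58 103 159 171 183 184 179 162 135  80  63  66  68  71  71  71
 56  56  57  53  95 163 180 165 135 118 121 125 155 182 180 132  61  60  66  66  68
 55  56  53 124 189 148 107  97  99 130 178 175 124 148 184 191 159  77  61  63  64
 56  53 103 191 141  97  99 113 130 223 243 212 166 231 226 185 187 155  75  63  65
 58  77 184 136  96  99 118 133 135 226 236 202 187 246 236 194 148 191 129  73  64
 54 148 168  95  98 115 133 131 130 151 198 184 186 223 214 169 143 176 173  97  69
 69 190 114  96 113 155 156 142 130 148 201 203 205 203 192 189 205 201 201 118  80
116 184  95  95 137 166 177 174 130 162 208 205 205 205 206 206 204 204 200 144  93
144 153  94  96 135 159 173 158 134 185 205 205 205 206 206 206 207 206 204 163  98
155 139  94 102 132 136 141 132 159 207 204 204 205 205 205 204 205 205 212 171 101
165 140  94 104 133 133 133 132 160 205 202 196 179 187 207 206 205 206 209 165 101
140 157  93 101 133 134 134 133 158 209 229 223 180 133 184 205 204 205 199 135 102
125 186  96  97 129 132 132 133 134 212 244 238 198 135 142 202 206 203 199 117  98
 72 190 117  94 120 134 133 132 131 199 226 219 174 133 171 208 207 206 180 104  90
 55 144 171  95 101 132 133 134 133 150 203 197 184 190 204 205 202 200 132 101  73
 59  73 181 151  94 114 133 132 133 131 180 207 206 206 206 201 208 166 102  86  64
 60  57 103 198 152  97 113 130 132 131 132 179 202 205 203 199 177 107  91  65  63
 61  60  57  97 179 181 135 114 121 127 127 130 153 201 199 161 108  87  65  62  63
 60  61  61  58  76 136 183 188 177 180 182 184 188 173 130  96  79  62  61  62  63
 59  62  61  61  61  58  76  98 134 145 151 124 105  85  73  66  63  64  66  67  70
white in blade 84
[ 19.2 -32.   96.5] [ 0.1  0.3 -1.3]
[ 19.4 -32.1 146.5] [ 0.1  0.3 -1.3]
```

Jar pixels show four balls: three sunlit and one in shade. Next I'll set the scoop down in front of the jar.

Call:
jog_arm(deltas=[0.005, -0.008, 0, 0, 0, 0, -1, 0.012, -0.02, 0.015, 0, 0.1, -0.6, -1, 0.019, -0.032, 0.035, 0, 0.3, -1.3, -1, 0.019, -0.032, 0.07, 0, 0.3, -1.3, -1, 0.019, -0.032, 0.105, 0, 0.3, -1.3, -1, 0.019, -0.032, 0.13, 0, 0.3, -1.3, -1, 0.019, -0.032, 0.14, 0, 0.3, -1.3, -1, 0.019, -0.032, 0.142, 0, 0.3, -1.3, -1])

```text
time: 14.6
tool_pos: [0.3399, 0.3251, 0.0767]
tcp_rot: [2.94, 1.099, -0.003]
wrist_force: [-0.4, -0.2, -1.6]
width: 0.167
grip_force: 98.4
```

Call:
jog_arm(deltas=[0, 0, 0.001, 0, 0, 0, -1, 0, 0, 0.002, 0, 0, 0, -1, 0, 0, 0.003, 0, 0, 0, -1, 0, 0, 0.003, 0, 0, 0, -1])

```text
time: 15.0
tool_pos: [0.3407, 0.3253, 0.0746]
tcp_rot: [2.941, 1.099, -0.0]
wrist_force: [-0.2, 0.2, -0.3]
width: 0.171
grip_force: 98.4
```

Call:
jog_arm(deltas=[0, 0, 0.001, 0, 0, 0, -1, 0, 0, 0.002, 0, 0, 0, -1, 0, 0, 0.0025, 0, 0, 0, -1, 0, 0, 0.0025, 0, 0, 0, -1])

```text
time: 15.4
tool_pos: [0.3401, 0.3249, 0.0719]
tcp_rot: [2.94, 1.099, -0.003]
wrist_force: [-3.0, -1.1, 5.1]
width: 0.167
grip_force: 99.5
```

In contact with the worktop; releasing.

Call:
jog_arm(deltas=[0, 0, 0, 0, 0, 0, -0.4, 0, 0, 0, 0, 0, 0, 0, 0, 0, 0, 0, 0, 0, 0.5, 0, 0, 0, 0, 0, 0, 1, 0, 0, 0, 0, 0, 0, 1, 0, 0, 0, 0, 0, 0, 1, 0, 0, 0, 0, 0, 0, 1, 0, 0, 0, 0, 0, 0, 1])

```text
time: 16.2
tool_pos: [0.3401, 0.3249, 0.0712]
tcp_rot: [2.94, 1.099, -0.003]
wrist_force: [-1.1, -0.4, 0.6]
width: 1.0
grip_force: 0.0
```

Call:
jog_arm(deltas=[0, 0, -0.01, 0, 0, 0, 1, 0, 0, -0.04, 0, 0, 0, 1, 0, 0, -0.08, 0, 0, 0, 1, 0, 0, -0.12, 0, 0, 0, 1, 0, 0, -0.15, 0, 0, 0, 1, 0, 0, -0.15, 0, 0, 0, 1, 0, 0, -0.15, 0, 0, 0, 1])

```text
time: 16.9
tool_pos: [0.3407, 0.3257, 0.2228]
tcp_rot: [2.941, 1.099, 0.002]
wrist_force: [-0.7, -0.8, -1.9]
width: 1.004
grip_force: 0.0
```

```bash
python3 - <<'E'
from h import *
s=readout.read_state(); p0=s['tool_pos'];r0=rot(s['tcp_rot']);print(p0,s['wrist_force'],s['width'])
c=cam('wrist','w10.png');h=cv2.cvtColor(c['color'],cv2.COLOR_BGR2HSV)
b=cv2.inRange(h,(100,120,40),(125,255,255));n,L,st,ce=cv2.connectedComponentsWithStats(b);i=1+st[1:,4].argmax()
q=cv2.minAreaRect(np.argwhere(L==i)[:,::-1].astype(np.float32));print(q)
x=r0[:,0]; o=np.array([.3401,.3249,0])+.07*x;o[2]=0; l=r0[:,1]
print(w2px(c,[o+i*.04*x+j*.036*l+[0,0,.026] for i,j in((1,-1),(1,1),(-1,1),(-1,-1))]).round(), o); print(cv2.boxPoints(q).round())
E
```

```text
[0.3406905  0.32572778 0.22275333] [-0.68983391 -0.79111867 -1.8814106 ] 1.003761297178563
((277.0, 107.5), (99.0, 86.0), 90.0)
[[233.  56.]
 [320.  56.]
 [317. 153.]
 [236. 153.]] [0.39294719 0.37080395 0.        ]
[[234.  58.]
 [320.  58.]
 [320. 157.]
 [234. 157.]]
```

The scoop is standing where the model predicts, within about 4 px, and has been released. Handing in.

```bash
python3 -c "
from h import *
print(finish_job())"
```

```text
the job is handed in; nothing more can be done
None
```

I handed the job in at about 17 s: image checks show all four balls in the jar and the empty scoop standing released on the worktop in front of it; the judge's result was not shown.

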